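Index the dividing plate to the next hole and hold it

TASK

The flange blank on the indexing head is due for its next hole. Free the plate lock by turning its wing anticlockwise, about a quarter turn to its end; then turn the tall bar knob on the dividing plate back anticlockwise until its stop pin is home at the zero stop, and from there clockwise, counting the clicks of the spring plunger, to the third click and no further. Finish while still gripping the bar knob, the plate at rest in that third click and the lock left free, so that the hole can be drilled; leave the tools lying around where they are.

Things in the scene. Friction and masses are not known exactly. Their poses are not given: they have to be found in the camera images.
- index_head: the fixed indexing head standing on the bench: round grey cast base 148 mm across. Origin on the bench under the dividing plate's vertical axis, z up. On its own -y side a neck carries the plate lock; on +y the spring plunger's housing (52 mm high, out to 135 mm). Drill-guide post 86 mm out at 45 deg between +x and +y, 79 mm high; its arm reaches in to 30 mm from the axis, top at z = 74 mm. Zero-stop bracket at x = -64, y = 37 mm, 63 mm high; the stop pin stands on the plate.
- index_knob: the tall black bar knob at the centre, fixed to the dividing plate and turning with it. Origin at the bar's centre, on the plate's vertical axis, 92 mm above the bench. The bar is 62 mm long along its own x, 14 mm thick along its y, 26 mm high (z from 79 to 105 mm above the bench); below it a thin stem (12 mm), then a collar 26 mm wide up to 68 mm above the bench. Flat sides at its middle: grip it there across its thickness.
- index_plate (a joint): angle of the dividing plate, rad, growing clockwise seen from above; 0 = notch at the zero stop (stop pin blocks at -0.02). 24 notches: a click each 15 deg (0.262 rad), third click from zero at 0.785. Between notches the plunger resists with up to 0.2 N m, then the plate snaps on. Starts between 0.2 and 0.72, held by the lock, perhaps between notches. Bar lies 0.4 rad anticlockwise of the head's x at 0, 0.385 clockwise of it at 0.785.
- lock_wing: the dark steel wing on the lock spindle, 132 mm from the plate's axis on the head's -y side. Origin at its centre, on the spindle's vertical axis, 84 mm above the bench. It is 50 mm long along its own x, 13 mm thick along its y, 24 mm high (72 to 96 mm above the bench), on a 12 mm stem; below 66 mm the spindle is 20 mm wide, the housing's top is at 44 mm.
- lock_cam (a joint): angle of the lock wing, rad, growing anticlockwise seen from above; 0 to 0.1 = locked (a brake shoe presses on the plate's rim; 1 N m will not turn it), plate free from about 0.4, end stop at 1.4. The wing lies 0.7 rad clockwise of the head's x at 0 and 0.7 anticlockwise of it at 1.4. Stiff: it takes 0.12 N m to turn and stays where it is left.
- caliper: vernier caliper lying flat left of the head, 60 x 170 x 10 mm; bystander
- hex_key: L-shaped hex key lying flat left of the head, 28 x 78 x 5 mm; bystander
- brush: flat brush with a wooden handle lying right of the head, 33 x 145 x 10 mm; bystander
- spare_bush: steel bush, 29 mm across, 22 mm high, standing right of the head; bystander

How it is judged (in metres and radians):
On the way, in this order (a step that is already met when the one before it is completed fails the run):
1. the plate lock is turned free (value of joint lock_cam above 1.1 rad), for 0.1 s.
2. the plate is back at its zero stop (value of joint index_plate below 0.06 rad), for 0.2 s.
3. the plate is at the third click (value of joint index_plate between 0.73 and 0.84 rad), for 0.2 s.
At the end, for the whole second after the job is handed in: the plate rests in the third click (within 0.055 rad, about 3 deg, of 0.785), the bar knob is gripped between the fingers (over 4 N, grasp point within 40 mm of its centre), and the lock is free (its angle over 1.1 rad) (all of step 3 and velocity of joint index_plate between -0.05 and 0.05 rad/s and contact force between the fingers and index_knob above 4 N and value of joint lock_cam above 1.1 rad and distance between the grasp point and index_knob below 0.04 m); the arm keeps its last pose, push and grip.
It fails at once if the plate is turned past the third click towards the fourth (beyond 0.95 rad) (value of joint index_plate above 0.95 rad).
It fails at once if a bystander is moved more than 30 mm (distance of any of caliper, hex_key, brush, spare_bush from where it was at the start of the episode above 0.03 m).
It also fails if it takes over 66 s, if anything falls off the work surface, if the arm or the gripper's body presses on something with over 40 N, if the wrist force passes 120 N, or if a joint passes its speed limit or range.

ROBOT

A 6-joint arm with a two-finger parallel gripper is mounted at the origin on a cart in front of the work surface, level with it; the furniture and walls round the work are solid. World frame = base frame: x ahead of the robot, y to its left, z up, the work surface at z = 0. Lengths are in mm, angles in rad, forces in N, time in s.
With the tool pointing down it reaches from about 300 to 775 mm from the base axis. Payload 14.6 kg.
Tool frame: the origin (TCP) lies at the very end of the fingers, on their centre line; the grasp point (between the pads) lies 19 mm behind it; z points along the fingers, y is the line along which they close (so a half turn about z gives the same grasp; the last joint's range is limited). The gripper opens to 94 mm and grips with 3 to 60 N. Pads are 16 mm wide; open, the fingers measure 119 mm over their backs; the gripper's body (75 mm by 177 mm) begins 78 mm behind the grasp point.
Start: joints at [-1.26, 0.3, 1.521, -0, 1.321, -0.067], TCP at [202.874, -511.206, 205.446] pointing down, gripper open.
Joint ranges: [-3.03, 3.03], [-0.79, 2.21], [0.23, 2.52], [-1.04, 4.18], [0, 3.07], [-2.55, 2.55]. Speed limits (rad/s): [2.22, 2.22, 2.57, 3.14, 3.14, 3.14].

INTERFACE

Orientations are given as [roll, pitch, yaw] about the fixed x, y, z axes, in that order (R = Rz(yaw) Ry(pitch) Rx(roll)).
In Python, from cell import manip, optics gives the robot as it stands.
- The arm moves only by the shell command python3 -m crank 'ROWS' [FORCE]. ROWS is JSON, a list of rows, each a list of 7 numbers: the opening in per cent of the stroke, from 0 (shut) to 100 (fully open), then the shift along the tool's x, y, z in mm, then the turn, a rotation vector about the tool's x, y, z in rad. A call has 1 to 10 rows; each row is the pose to reach, as a shift and turn from the pose commanded when the call began, along the tool's axes at that moment; what a row does not reach only later rows make up. A row lasts 1/10 s, in which the tool goes at most 50 mm and 8.59 degrees, less where a joint would pass 70% of its speed; a pose out of reach is approached as far as the arm can. A call with a gripper value outside its range is refused whole. The fingers move at their own pace and stop on an object; FORCE is the grip in N (left out, the last holds). Time passes only in rows, so rows that repeat a pose let the fingers close. It gives the time, the measured TCP pose, the force, the opening and the grip force at its end, in the units of the state.
- manip.read_state(): the state, without advancing time (a new reading comes with each control period).
- optics.camera(name): name is "scene" or "top" or "wrist"; returns (picture, depth): 384x512x3 uint8, red, green, blue; 384x512 float32, mm along the optical axis (not along the pixel's ray), 0 where there is no reading.
- optics.calibration(name): a dict with "camera_matrix" (3x3 intrinsics, pixels), "R" (3x3) and "t" (3): a world point X has camera coordinates R X + t. Camera axes: x right, y down, z forward; pixel columns grow to the right and rows downward; lengths in mm; the calibration is good to about 2 mm. A picture is of the moment at which its call begins: read the wrist's pose just before it. calibration takes no time and is no camera call; for the wrist camera it gives the pose at the moment of the call.
- manip.sign_off(): hands the job in; it is judged then, once.
The state is a dict: "clock": time; "joints": joint angles; "qd": joint speeds; "effort": joint torques, N m; "eef_pos": TCP position; "eef_rot": TCP orientation; "wrist_force": force on the tool from outside, world axes, zero at the start; "moment": the same for the moment, N m; "finger_gap": finger opening in mm; "finger_force": force on a finger pad.
Only numpy, scipy, OpenCV 4.12 (cv2) and the standard library are available. Lean on these libraries where they do the work, as an engineer would, in place of code of your own. Each camera call takes 0.05 s, during which the arm holds its last target. There are 200 camera calls.

## Working session

There is one attempt and no reset: what is moved stays moved. The work goes in short steps, Python scripts to look and compute and a shell command to move; the robot and the scene stay as the last step left them, time stands still between calls to the robot, and variables do not carry over. Pictures are saved under pics/ and viewed, at most 10 in all, crops included, and the job is handed in when it is done.

```bash
mkdir -p pics; ls; cat > h.py <<'E'
import numpy as np, cv2
from cell import manip, optics
def snap(n,f):
    c=optics.calibration(n); p,d=optics.camera(n)
    cv2.imwrite('pics/'+f+'.png',p[:,:,::-1]); np.savez('pics/'+f,p=p,d=d,K=c['camera_matrix'],R=c['R'],t=c['t'])
def cloud(f):
    z=np.load('pics/'+f+'.npz'); d=z['d']; K=np.array(z['K'])
    v,u=np.indices(d.shape); X=np.stack([(u-K[0,2])/K[0,0]*d,(v-K[1,2])/K[1,1]*d,d],-1)
    W=(X-z['t'])@z['R']; W[d==0]=np.nan
    return W,z['p']
E
python3 - <<'E'
from h import *
print(manip.read_state())
snap('top','top1'); snap('scene','scene1')
W,p=cloud('top1')
for lo,hi in [(100,112),(91,99),(70,78),(60,66)]:
    m=(W[...,2]>lo)&(W[...,2]<hi)
    n,l,s,c=cv2.connectedComponentsWithStats(m.astype(np.uint8))
    for i in range(1,n):
        if s[i,4]>15: 
            P=W[l==i]; a=cv2.minAreaRect(P[:,:2].astype(np.float32)); print(lo,s[i,4],c[i].round(),P.mean(0).round(1),a)
E
```

```text
pics
{'clock': 0.0, 'joints': array([-1.25957729e+00,  3.00456793e-01,  1.52154271e+00, -1.68198644e-05,
        1.32071723e+00, -6.65998767e-02]), 'qd': array([ 1.47948599e-03, -1.79398131e-04,  1.05463329e-03,  2.07430116e-03,
        6.72218585e-05, -3.39299917e-04]), 'effort': array([ 1.69687395e-03, -5.31803834e+01, -3.52737021e+01,  7.08409259e-02,
        2.43463519e-02, -9.50713343e-05]), 'eef_pos': array([ 202.80771629, -510.97178677,  204.91041319]), 'eef_rot': array([-3.14046997e+00, -5.85529172e-05,  3.77823054e-01]), 'wrist_force': array([-0.40986099,  0.65573063,  0.25072951]), 'moment': array([ 0.00633938, -0.02901365,  0.00412032]), 'finger_force': 0.0, 'finger_gap': 94.27383646507982}
100 126 [24. 72.] [884.6 738.4 105.5] ((879.4793701171875, 742.8087768554688), (64.91609191894531, 128.0944061279297), 42.84731674194336)
100 20 [353.  68.] [ 866.8 -218.9  107.9] ((866.3281860351562, -218.96243286132812), (3.263024091720581, 45.45832443237305), 1.1274898052215576)
100 33 [320.  69.] [ 866.8 -124.2  108.2] ((866.8696899414062, -123.09329223632812), (3.481269598007202, 7
[... 4955 characters left out ...]
21 [504. 107.] [ 751.9 -679.8   61.9] ((752.7721557617188, -678.8736572265625), (61.554595947265625, 32.11026382446289), 2.989177942276001)
60 22 [494. 125.] [ 698.  -645.2   62.8] ((698.6744995117188, -644.5744018554688), (33.36238098144531, 13.615633010864258), 32.40771484375)
60 18 [508. 121.] [ 710.  -687.6   61.5] ((710.5682373046875, -689.1495971679688), (10.392807960510254, 19.166051864624023), 16.75835418701172)
60 25 [270. 209.] [466.4  32.   62.5] ((467.2232666015625, 32.258506774902344), (11.438762664794922, 30.14662742614746), 73.94792175292969)
60 19 [278. 210.] [461.8   6.5  61.8] ((462.828857421875, 5.591462135314941), (9.654871940612793, 27.32953453063965), 75.60327911376953)
```

```bash
python3 - <<'E'
import cv2
a=cv2.imread('pics/top1.png')[160:260,220:370]; cv2.imwrite('pics/t1c.png',cv2.resize(a,None,fx=5,fy=5,interpolation=2))
E
```

```text
(no output)
```

View pics/t1c.png

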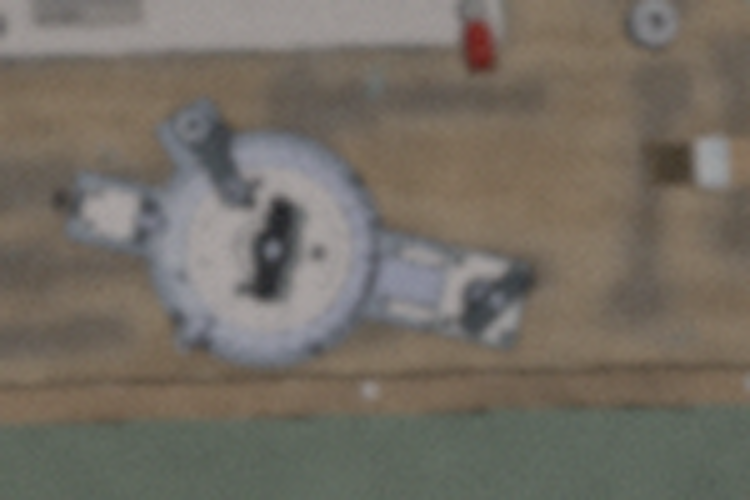

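View pics/scene1.png

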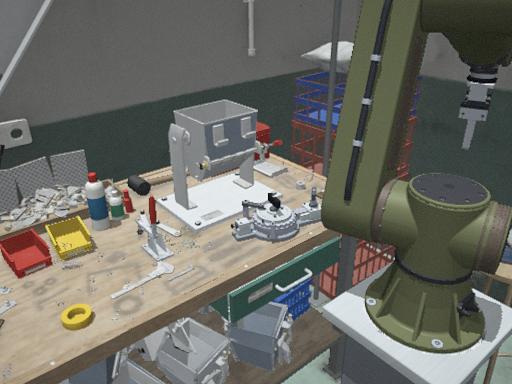

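The crop shows the bar knob at (272,250), wing at (497,300) pointing up-right, and plunger on the left. The scene view shows a clear space above the head. Moving above the wing.

```bash
python3 -m crank '[[50,361,-291,15,0,0,1.28],[50,361,-291,15,0,0,1.28],[50,361,-291,15,0,0,1.28],[50,361,-291,15,0,0,1.28],[50,361,-291,15,0,0,1.28],[50,361,-291,15,0,0,1.28],[50,361,-291,15,0,0,1.28],[50,361,-291,15,0,0,1.28],[50,361,-291,15,0,0,1.28],[50,361,-291,15,0,0,1.28]]' 20
python3 -m crank '[[50,0,0,0,0,0,0],[50,0,0,0,0,0,0],[50,0,0,0,0,0,0]]'
python3 - <<'E'
from h import *
s=manip.read_state(); print(s['eef_pos'],s['eef_rot'],s['joints'],s['finger_gap'])
snap('wrist','w1')
W,p=cloud('w1')
for lo,hi in [(99,112),(90,99)]:
    m=(W[...,2]>lo)&(W[...,2]<hi)
    n,l,st,c=cv2.connectedComponentsWithStats(m.astype(np.uint8))
    for i in range(1,n):
        if st[i,4]>100:
            P=W[l==i]; print(lo,st[i,4],c[i].round(),P.mean(0).round(1),cv2.minAreaRect(P[:,:2].astype(np.float32)))
E
```

```text
clock: 1.1
eef_pos: [424.2, -119.6, 190.9]
eef_rot: [3.142, -0.0, -0.908]
wrist_force: [1.2, 0.4, -0.2]
finger_gap: 47.0
finger_force: 0.0
clock: 1.4
eef_pos: [423.5, -121.6, 190.8]
eef_rot: [3.141, 0.0, -0.902]
wrist_force: [-1.6, 0.0, 0.0]
finger_gap: 47.1
finger_force: 0.0
[ 423.47941173 -121.61468788  190.83053657] [ 3.14128517e+00  1.71861131e-04 -9.01842385e-01] [-3.62710795e-01  6.77743116e-02  1.83121396e+00 -1.85521372e-04
  1.24290973e+00  2.10998766e+00] 47.071069517394534
99 253 [117. 260.] [486.1  13.9 103.8] ((484.06451416015625, 16.8748779296875), (13.96052074432373, 22.700471878051758), 77.3107681274414)
90 664 [236. 197.] [ 432.8 -106.9   95.9] ((432.2527770996094, -105.82477569580078), (13.172747611999512, 48.878719329833984), 41.1592903137207)
90 158 [127. 257.] [481.2  11.6  94.3] ((480.6966247558594, 12.103704452514648), (30.906604766845703, 8.768477439880371), 3.9328818321228027)
```

View pics/w1.png

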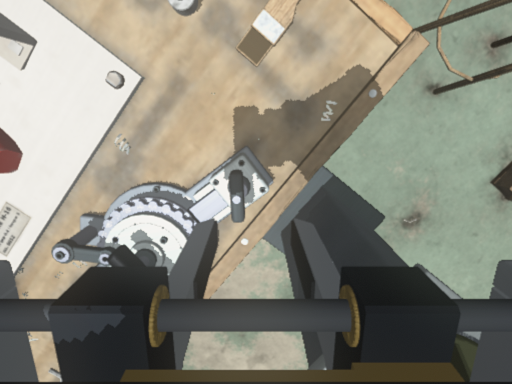

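The wing is at (236,190) in the wrist view, nearly in line with the tool x axis; the knob is hidden partly at (120,258). Align and descend.

```bash
python3 -m crank '[[50,-6.5,-16,0,0,0,-0.05],[50,-6.5,-16,0,0,0,-0.05],[50,-6.5,-16,40,0,0,-0.05],[50,-6.5,-16,80,0,0,-0.05],[50,-6.5,-16,100,0,0,-0.05],[50,-6.5,-16,118,0,0,-0.05],[50,-6.5,-16,118,0,0,-0.05],[50,-6.5,-16,118,0,0,-0.05]]'
python3 -m crank '[[0,0,0,0,0,0,0],[0,0,0,0,0,0,0],[0,0,0,0,0,0,0],[0,0,0,0,0,0,0],[0,0,0,0,0,0,0],[0,0,0,0,0,0,0],[0,0,0,0,0,0,0],[0,0,0,0,0,0,0]]' 30
```

```text
clock: 2.25
eef_pos: [432.3, -106.7, 73.5]
eef_rot: [3.142, -0.0, -0.854]
wrist_force: [-0.9, -0.2, 0.4]
finger_gap: 47.1
finger_force: 0.0
clock: 3.05
eef_pos: [432.4, -105.9, 73.1]
eef_rot: [-3.142, -0.0, -0.852]
wrist_force: [-2.3, -0.3, 5.0]
finger_gap: 12.6
finger_force: 30.0
```

```bash
python3 -m crank '[[0,0,0,0,0,0,-0.12],[0,0,0,0,0,0,-0.24],[0,0,0,0,0,0,-0.36],[0,0,0,0,0,0,-0.48],[0,0,0,0,0,0,-0.60],[0,0,0,0,0,0,-0.72],[0,0,0,0,0,0,-0.84],[0,0,0,0,0,0,-0.96],[0,0,0,0,0,0,-1.08],[0,0,0,0,0,0,-1.2]]'
python3 -m crank '[[0,0,0,0,0,0,-0.06],[0,0,0,0,0,0,-0.06],[0,0,0,0,0,0,-0.06]]'
python3 -c "
from cell import manip;s=manip.read_state();print(s['moment'],s['joints'])"
```

```text
clock: 4.05
eef_pos: [432.5, -105.7, 73.1]
eef_rot: [-3.141, -0.0, 0.353]
wrist_force: [-1.4, 1.3, 5.7]
finger_gap: 12.4
finger_force: 30.0
clock: 4.35
eef_pos: [432.5, -105.7, 73.1]
eef_rot: [-3.142, -0.0, 0.408]
wrist_force: [-1.2, 1.6, 4.7]
finger_gap: 12.4
finger_force: 30.0
[0.26890937 0.2884245  0.16670249] [-3.22206405e-01  2.38257676e-01  1.94186551e+00  3.05410545e-04
  9.61310625e-01  8.40218179e-01]
```

```bash
python3 -m crank '[[45,0,0,0,0,0,0],[45,0,0,0,0,0,0],[45,0,0,0,0,0,0],[45,0,0,0,0,0,0],[45,0,0,0,0,0,0],[45,0,0,-40,0,0,0],[45,0,0,-80,0,0,0],[45,0,0,-120,0,0,0],[45,0,0,-120,0,0,0]]'
python3 -m crank '[[45,39.5,-133,0,0,0,0.66],[45,39.5,-133,0,0,0,0.66],[45,39.5,-133,0,0,0,0.66],[45,39.5,-133,0,0,0,0.66],[45,39.5,-133,0,0,0,0.66],[45,39.5,-133,0,0,0,0.66],[45,39.5,-133,0,0,0,0.66],[45,39.5,-133,0,0,0,0.66]]'
cat > look.py <<'E'
import sys
from h import *
s=manip.read_state(); print(s['eef_pos'],s['eef_rot'],s['joints'],s['finger_gap'])
f=sys.argv[1]; snap('wrist',f)
W,p=cloud(f)
for lo,hi in [(100,112),(90,100)]:
    m=(W[...,2]>lo)&(W[...,2]<hi)
    n,l,st,c=cv2.connectedComponentsWithStats(m.astype(np.uint8))
    for i in range(1,n):
        P=W[l==i]
        if st[i,4]>100 and P[:,0].mean()<520: print(lo,st[i,4],c[i].round(),P.mean(0).round(1),cv2.minAreaRect(P[:,:2].astype(np.float32)))
E
python3 look.py w2
```

```text
clock: 5.25
eef_pos: [434.2, -106.5, 197.7]
eef_rot: [3.136, -0.006, 0.408]
wrist_force: [0.4, 0.6, -0.4]
finger_gap: 42.2
finger_force: 0.0
clock: 6.05
eef_pos: [415.8, 31.6, 192.7]
eef_rot: [3.142, 0.0, -0.25]
wrist_force: [-0.2, -0.0, -0.5]
finger_gap: 42.7
finger_force: 0.0
[415.84330188  31.56157759 192.65865945] [ 3.14151474e+00  4.56131725e-04 -2.49791947e-01] [-1.21426535e-02  1.11526731e-02  1.88569104e+00  3.34138209e-05
  1.24521059e+00  1.80843491e+00] 42.66282114142915
100 1091 [250. 138.] [465.6  22.  105. ] ((465.00213623046875, 22.182035446166992), (13.926769256591797, 60.334903717041016), 76.27609252929688)
90 817 [393. 138.] [ 432.8 -103.6   95.7] ((431.8292236328125, -105.25846862792969), (49.69587707519531, 13.733473777770996), 23.621076583862305)
```

View pics/w2.png

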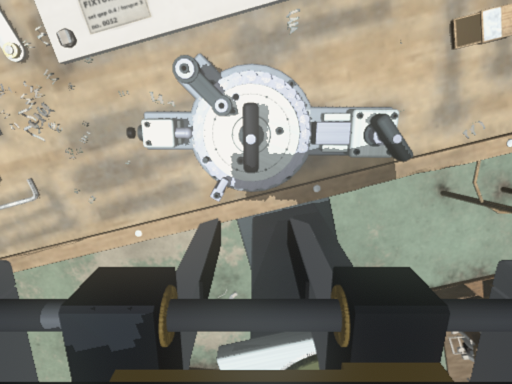

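Knob at (250,138), aligned with tool x; the wing at (388,138) has turned to about 1.37 rad. Descend and grip the knob.

```bash
python3 -m crank '[[45,50,-2,0,0,0,-0.01],[45,50,-2,0,0,0,-0.01],[45,50,-2,40,0,0,-0.01],[45,50,-2,80,0,0,-0.01],[45,50,-2,100,0,0,-0.01],[45,50,-2,112,0,0,-0.01],[45,50,-2,112,0,0,-0.01],[45,50,-2,112,0,0,-0.01]]'
python3 -m crank '[[0,0,0,0,0,0,0],[0,0,0,0,0,0,0],[0,0,0,0,0,0,0],[0,0,0,0,0,0,0],[0,0,0,0,0,0,0],[0,0,0,0,0,0,0],[0,0,0,0,0,0,0],[0,0,0,0,0,0,0]]' 30
python3 -c "
from cell import manip;s=manip.read_state();print(s['moment'],s['eef_rot'])"
```

```text
clock: 6.9
eef_pos: [465.3, 21.2, 81.9]
eef_rot: [-3.141, -0.001, -0.242]
wrist_force: [0.9, -0.1, 0.5]
finger_gap: 42.4
finger_force: 0.0
clock: 7.7
eef_pos: [465.2, 22.0, 81.3]
eef_rot: [-3.14, -0.001, -0.242]
wrist_force: [1.6, 6.4, 1.2]
finger_gap: 13.9
finger_force: 30.0
[ 1.10083559 -0.13984803 -0.04247466] [-3.14026654e+00 -7.07298409e-04 -2.42129767e-01]
```

```bash
python3 -m crank '[[0,0,0.8,0,0,0,-0.05],[0,0,0.8,0,0,0,-0.1],[0,0,0.8,0,0,0,-0.15],[0,0,0.8,0,0,0,-0.2],[0,0,0.8,0,0,0,-0.25],[0,0,0.8,0,0,0,-0.3],[0,0,0.8,0,0,0,-0.34],[0,0,0.8,0,0,0,-0.37],[0,0,0.8,0,0,0,-0.37],[0,0,0.8,0,0,0,-0.37]]'
python3 -c "
from cell import manip;s=manip.read_state();print(s['moment'],s['eef_rot'])"
python3 -m crank '[[0,0,0,0,0,0,-0.03],[0,0,0,0,0,0,-0.03],[0,0,0,0,0,0,-0.03]]'
python3 -c "
from cell import manip;s=manip.read_state();print(s['moment'],s['eef_rot'])"
```

```text
clock: 8.7
eef_pos: [465.2, 21.9, 81.3]
eef_rot: [-3.14, -0.002, 0.128]
wrist_force: [3.8, 12.9, -0.2]
finger_gap: 13.7
finger_force: 30.1
[ 2.31108545 -0.59534376  0.33913775] [-3.13972003e+00 -1.98521024e-03  1.28422016e-01]
clock: 9.0
eef_pos: [465.3, 21.9, 81.3]
eef_rot: [-3.14, -0.002, 0.158]
wrist_force: [3.0, 12.0, -0.1]
finger_gap: 13.8
finger_force: 29.9
[ 2.21480762 -0.66030796 -0.1507282 ] [-3.13959519e+00 -2.11366343e-03  1.57690071e-01]
```

```bash
python3 -m crank '[[0,0,-1.6,0,0,0,0],[0,0,-1.6,0,0,0,0],[0,0,-1.6,0,0,0,0]]'
python3 -c "
from cell import manip;s=manip.read_state();print(s['moment'],s['eef_rot'])"
python3 -m crank '[[0,0,0,0,0,0,-0.02],[0,0,0,0,0,0,-0.02],[0,0,0,0,0,0,-0.02]]'
python3 -c "
from cell import manip;s=manip.read_state();print(s['moment'],s['eef_rot'])"
python3 -m crank '[[0,0,0,0,0,0,-0.02],[0,0,0,0,0,0,-0.02],[0,0,0,0,0,0,-0.02]]'
python3 -c "
from cell import manip;s=manip.read_state();print(s['moment'],s['eef_rot'])"
```

```text
clock: 9.3
eef_pos: [465.3, 22.0, 81.3]
eef_rot: [3.141, -0.002, 0.158]
wrist_force: [5.0, -0.1, -2.4]
finger_gap: 13.8
finger_force: 29.9
[-0.21313813 -0.9310224  -0.1181487 ] [ 3.14095773e+00 -2.21228374e-03  1.57655218e-01]
clock: 9.6
eef_pos: [465.3, 22.0, 81.3]
eef_rot: [3.141, -0.002, 0.177]
wrist_force: [4.6, -1.2, -2.1]
finger_gap: 13.7
finger_force: 30.1
[-0.23182974 -0.90135805 -0.34521165] [ 3.14107999e+00 -2.27730359e-03  1.77211889e-01]
clock: 9.9
eef_pos: [465.2, 22.0, 81.3]
eef_rot: [3.141, -0.002, 0.197]
wrist_force: [5.9, -1.5, -1.2]
finger_gap: 14.2
finger_force: 30.4
[-0.23455724 -0.91958487 -0.48662023] [ 3.14110328e+00 -2.18573451e-03  1.97015135e-01]
```

```bash
python3 -m crank '[[0,0,0,0,0,0,0.08],[0,0,0,0,0,0,0.16],[0,0,0,0,0,0,0.24],[0,0,0,0,0,0,0.32],[0,0,0,0,0,0,0.40],[0,0,0,0,0,0,0.48],[0,0,0,0,0,0,0.56],[0,0,0,0,0,0,0.64],[0,0,0,0,0,0,0.70],[0,0,0,0,0,0,0.74]]'
python3 -c "
from cell import manip;s=manip.read_state();print(s['moment'],s['eef_rot'])"
python3 -m crank '[[0,0,0,0,0,0,0.02],[0,0,0,0,0,0,0.04],[0,0,0,0,0,0,0.06],[0,0,0,0,0,0,0.08],[0,0,0,0,0,0,0.08],[0,0,0,0,0,0,0.08],[0,0,0,0,0,0,0.08]]'
python3 -c "
from cell import manip;s=manip.read_state();print(s['moment'],s['eef_rot'])"
python3 look.py w3
```

```text
clock: 10.9
eef_pos: [464.6, 22.3, 81.4]
eef_rot: [-3.141, -0.001, -0.543]
wrist_force: [0.6, 0.5, 2.8]
finger_gap: 15.4
finger_force: 33.8
[0.23247431 0.05361451 0.84327448] [-3.14129932e+00 -6.98223948e-04 -5.43323062e-01]
clock: 11.6
eef_pos: [465.0, 22.2, 81.3]
eef_rot: [-3.14, -0.001, -0.622]
wrist_force: [4.4, 3.3, 4.1]
finger_gap: 13.8
finger_force: 29.9
[ 0.7124895  -0.85706287 -0.18257483] [-3.14031634e+00 -1.11662180e-03 -6.22351255e-01]
[464.98711783  22.22416261  81.30947057] [-3.14031634e+00 -1.11662180e-03 -6.22351255e-01] [-3.11995404e-02  2.64964779e-01  1.88356034e+00  5.22708522e-04
  9.91429154e-01  2.16166151e+00] 13.84488856557456
100 2834 [253. 241.] [467.8  20.2 105.3] ((467.45294189453125, 23.467967987060547), (35.68063735961914, 60.01497268676758), 35.41054153442383)
90 2135 [471. 160.] [ 434.  -103.5   95.7] ((432.2299499511719, -105.22221374511719), (49.94973373413086, 13.516318321228027), 23.818405151367188)
90 103 [253. 191.] [489.6   4.5  95. ] ((488.78826904296875, 4.9262542724609375), (13.363909721374512, 3.666809320449829), 51.68375778198242)
90 123 [231. 226.] [479.7  27.6  95.3] ((479.6841125488281, 27.512798309326172), (11.78329849243164, 2.2219972610473633), 49.13429641723633)
90 130 [275. 226.] [464.5   6.6  95.2] ((464.6435241699219, 6.468486785888672), (11.632887840270996, 2.1073906421661377), 61.18094253540039)
```

View pics/w3.png

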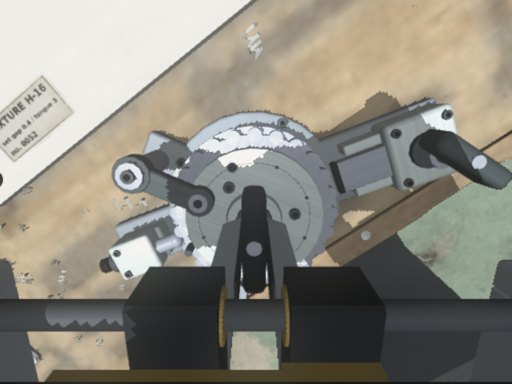

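The bar is vertical in the wrist view (253,200–290), so its yaw matches the tool's: plate at about 0.77, snapped into the third click. The wing at (460,158) is still free. A small nudge, then a settle.

```bash
python3 -m crank '[[0,0,0,0,0,0,0.01],[0,0,0,0,0,0,0.01],[0,0,0,0,0,0,0.01],[0,0,0,0,0,0,0.01],[0,0,0,0,0,0,0.01]]'
python3 -c "
from cell import manip;s=manip.read_state();print(s['moment'],s['eef_rot'],s['qd']);print(manip.sign_off())"
```

```text
clock: 12.15
eef_pos: [465.0, 22.2, 81.3]
eef_rot: [-3.14, -0.001, -0.632]
wrist_force: [3.9, 3.4, 4.2]
finger_gap: 13.8
finger_force: 29.8
[ 0.73772058 -0.8123314  -0.02798551] [-3.14039214e+00 -1.08900677e-03 -6.32010512e-01] [ 0.00130191  0.00119946 -0.00061391 -0.00121954  0.00077446 -0.00049935]
the job is handed in; nothing more can be done
None
```

I handed the job in at 12.15 s; the sign-off gave no verdict. By my measurements the lock is free at about 1.37 rad, and the plate went back to its zero stop and then on to the third click at about 0.78 rad. It is at rest there, with the bar knob gripped at 30 N.

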